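# Swing the timer arm to the empty rack's side and relock its plunger

### The arm

A 6-joint arm with a two-finger parallel gripper is mounted at the origin on the work surface; the furniture and walls round the work are solid. World frame = base frame: x ahead of the robot, y to its left, z up, the work surface at z = 0. Lengths are in m, angles in rad, forces in N, time in s.
With the tool pointing down it reaches from about 0.25 to 0.8 m from the base axis. Payload 8.5 kg.
Tool frame: the origin (TCP) lies at the very end of the fingers, on their centre line; the grasp point (between the pads) lies 19 mm behind it; z points along the fingers, y is the line along which they close (so a half turn about z gives the same grasp; the last joint's range is limited). The gripper opens to 85 mm and grips with 20 to 120 N. Pads are 22 mm wide; open, the fingers measure 114 mm over their backs; the gripper's body (76 mm by 85 mm) begins 54 mm behind the grasp point. The pads swing forward as they close: fully open they stand 13 mm farther back than shut.
Start: joints at [1.153, 0.238, -0.013, 1.319, 0, 1.571], TCP at [0.213, 0.48, 0.231] pointing down, gripper open.
Joint ranges: [-2.66, 2.66], [-1.03, 1.9], [-1.14, 1.46], [-1.82, 2.27], [-1.45, 1.34], [-3.14, 3.14]. Speed limits (rad/s): [2.22, 2.22, 2.79, 3.14, 3.14, 3.14].

### API

Orientations are given as a 3x3 rotation matrix whose columns are the frame's x, y, z axes.
In Python, from cell import monitor, get_image, get_calibration, close_job gives the robot as it stands. The module is installed in compiled form; this text tells all that it offers.
- The arm moves only by the tool arm_command, never from a script. Its argument "moves" is a list of rows, each a list of 7 numbers: the shift along the world's x, y, z in mm, then the turn, a rotation vector about the world's x, y, z in rad, then the finger opening in mm, from 0 to 85.4. A call has 1 to 5 rows; each row is the pose to reach, as a shift and turn from the pose commanded when the call began; what a row does not reach only later rows make up. A row lasts 1/12 s, in which the tool goes at most 41.7 mm and 7.16 degrees, less where a joint would pass 70% of its speed; a pose out of reach is approached as far as the arm can. A call with a gripper value outside its range is refused whole. The fingers move at their own pace and stop on an object; "grip_force" is the grip in N (left out, the last holds). Time passes only in rows, so rows that repeat a pose let the fingers close. It gives the time, the measured TCP pose, the force, the opening and the grip force at its end, in the units of the state.
- monitor.read_state(): the state, without advancing time (a new reading comes with each control period).
- get_image(name): name is "scene" or "top"; returns the picture (384x512x3 uint8, red, green, blue); there is no depth.
- get_calibration(name): a dict with "mtx" (3x3 intrinsics, pixels), "D" ([k1, k2, p1, p2, k3] as OpenCV has them; the pictures are not rectified), "R" (3x3) and "t" (3): a world point X has camera coordinates R X + t. Camera axes: x right, y down, z forward; pixel columns grow to the right and rows downward; lengths in m; the calibration is good to about 2 mm. A picture is of the moment at which its call begins. get_calibration takes no time and is no camera call.
- close_job(): hands the job in; it is judged then, once.
The state is a dict: "t": time; "joints": joint angles; "dq": joint speeds; "effort": joint torques, N m; "tool_pos": TCP position; "ee_rot": TCP orientation; "force": force on the tool from outside, world axes, zero at the start; "ft_torque": the same for the moment, N m; "finger_gap": finger opening in m; "grip_force": force on a finger pad.
Only numpy, scipy, OpenCV 4.12 (cv2) and the standard library are available. Lean on these libraries where they do the work, as an engineer would, in place of code of your own. Each camera call takes 0.05 s, during which the arm holds its last target. There are 200 camera calls.

### The job

The countdown timer rides on a swing arm that a spring plunger locks to its base. Pull the black wing knob up, turn it a quarter turn anticlockwise so that the plunger stays out by itself, let go, and push the arm round to the side where the empty tube rack stands; then turn the knob back and feel for that side's locking hole (its place is adjustable) until the plunger has dropped fully home and the arm is locked there. Keep the timer lying on its tray and leave the other things where they are.

Things in the scene. Friction and masses are not known exactly. Their poses are not given: they have to be found in the camera images.
- swing_base: Aluminium foot of the swing arm, fixed to the worktop. Origin on the worktop under the vertical pivot. Its -x points where the arm points at swing = 0 (roughly to the robot), its y roughly to the robot's left. Foot plate 100 x 190 x 14 mm, 20 to 120 mm out from the pivot; steel index sector on it, up to 33 mm high.
- swing (a joint): Angle of the arm about the pivot, rad: 0 = middle lock, as at the start; positive = towards the base's +y (robot's left, clockwise from above); stops at +-0.85. Arm yaw = base yaw - swing. Arm 36 mm wide, top 50 mm high; steady friction about 0.25 N m, stays where left.
- sector (a point): Point of the fixed sector's top at the middle locking hole, 85 mm from the pivot. The other two holes are in adjustable dark steel blocks, one a side, somewhere from 0.50 to 0.68 rad of swing either way (at random, not told). The released plunger drops in only within 0.02 to 0.04 rad of a hole; elsewhere its tip slides on the sector, so the arm can be pushed on until it catches.
- plunger (a joint): Height of the plunger above fully home, m: 0 = home in a hole (arm locked), 0.009 to 0.010 = tip riding on the sector (not locked), 0.013 = parked (cross bar resting on the collar), 0.020 = top stop. A spring pulls it down with 4 N at 0 and 7 N at 0.013; its weight adds 1 N.
- knob (a joint): Turn of the wing knob, rad: 0 = wing along the arm, 1.57 = quarter turn anticlockwise from above; range -0.15 to 1.75. A cross bar under it lies in the slot of a steel collar at 0, so it turns only when pulled up past 0.013; turned by over 0.7 and let down, the bar rests on the collar and the plunger stays out. Turned back to 0 the spring pulls it down. Turns easily (under 0.1 N m).
- knob_grip (a point): On the axis of the black wing knob at the height to grip, 85 mm from the pivot along the arm; 98 mm above the worktop with the plunger home, rising with it. Site x along the wing. Wing 46 long, 22 thick, 30 mm high (17 below to 13 mm above this point): pinch it across its 22 mm. The collar under it is 70 mm high.
- tray (a point): Centre of the timer tray's floor at the arm's free end, 170 mm from the pivot along the arm, 54 mm above the worktop. Site x axis lies along the arm, from the tray to the pivot; y across the arm. The grey tray is 80 x 84 mm outside (half-width 42 mm across the arm), from 40 to 61 mm high with a 7 mm lip; push its side with the shut fingers.
- timer: White countdown timer 64 x 68 x 18 mm lying loose on the tray. Origin at the centre of its underside.
- rack_purple: The empty tube rack: low purple grid block, 192 (x) x 142 (y) x 71 mm, no tubes in it, standing to the robot's left (y > 0.2) or right (y < -0.2). The arm must be locked on this side. (A longer blue rack full of tubes stands at the far left: not meant.) Origin at the centre of its underside.
- specimen_cup: Bystander: white-lidded specimen cup, 60 mm across, 68 mm high, origin centre of underside.
- brown_bottle: Bystander: brown dropper bottle, 34 mm across, 82 mm high, origin centre of underside.
- note_pad: Bystander: yellow note pad 76 x 76 x 13 mm, origin centre of underside.
- strip_bottle: Bystander: white bottle with black cap, 45 mm across, 108 mm high, origin centre of underside.
Things that resemble listed ones, but are neither listed nor needed, are in the scene too. Of the things like the timer, leave any that is pink; of the rest the larger one is meant.

How it is judged:
By the outcome, as a careful person would: the job done as asked, in the order asked, and still so for the second after the job is handed in, with the robot touching nothing.
It also fails if it takes over 72 s, if anything falls off the work surface, if the arm or the gripper's body presses on something with over 40 N, if the wrist force passes 120 N, or if a joint passes its speed limit or range.

## Working session

There is one attempt and no reset: what is moved stays moved. The work goes in short steps, Python scripts to look and compute and a tool call to move; the robot and the scene stay as the last step left them, time stands still between calls to the robot, and variables do not carry over. Pictures are saved under pics/ and viewed, at most 10 in all, crops included, and the job is handed in when it is done.

Besides the shell and the picture viewer there is one more tool, called after "Emit:" by a JSON object that holds its "method" and its "body", one argument or row to a line. arm_command: Moves the arm, as the interface text tells. Its arguments: {"type":"object","properties":{"moves":{"type":"array","items":{"type":"array","items":{"type":"number"}}},"grip_force":{"type":"number"}},"required":["moves"]}

```bash
mkdir -p pics; cat > h.py <<'E'
import numpy as np, cv2
from cell import monitor, get_image, get_calibration
def pix(name,X):
    c=get_calibration(name); r,_=cv2.Rodrigues(np.array(c["R"]))
    return cv2.projectPoints(np.array(X,float).reshape(-1,1,3),r,np.array(c["t"],float),np.array(c["mtx"]),np.array(c["D"]))[0].reshape(-1,2)
def ray(name,uv):
    c=get_calibration(name); R=np.array(c["R"]);t=np.array(c["t"],float).ravel()
    p=cv2.undistortPoints(np.array(uv,float).reshape(-1,1,2),np.array(c["mtx"]),np.array(c["D"])).reshape(-1,2)
    d=np.c_[p,np.ones(len(p))]@R
    return -R.T@t,d
def onz(name,uv,z):
    o,d=ray(name,uv); return o+d*((z-o[2])/d[:,2])[:,None]
def save(name,f,crop=None,s=1):
    im=get_image(name)[:,:,::-1]; cv2.imwrite("pics/raw_"+f,im)
    if crop: x0,y0,x1,y1=crop; im=im[y0:y1,x0:x1]
    cv2.imwrite("pics/"+f,cv2.resize(im,None,fx=s,fy=s,interpolation=cv2.INTER_CUBIC))
def st():
    s=monitor.read_state(); print({k:np.round(s[k],4).tolist() for k in ("t","joints","tool_pos","ee_rot","force","finger_gap")})
E
python3 - <<'E'
from h import *
save("scene","s0.png",s=1.5); save("top","t0.png",s=1.5); st()
for n in("scene","top"):
    c=get_calibration(n); print(n, -np.array(c["R"]).T@np.array(c["t"]).ravel(), np.array(c["R"])[2])
E
```

```text
{'t': 0.1, 'joints': [1.153, 0.2387, -0.0142, 1.3192, 0.0, 1.5708], 'tool_pos': [0.2129, 0.4795, 0.2307], 'ee_rot': [[-0.914, 0.4058, -0.0006], [0.4058, 0.914, -0.0012], [0.0, -0.0013, -1.0]], 'force': [-0.4386, 0.6653, -0.1511], 'finger_gap': 0.085}
scene [-0.16856367 -0.73831636  1.0922732 ] [ 0.44866929  0.53129516 -0.7186246 ]
top [0.14585404 0.03989126 1.46656706] [ 0.22748385 -0.01171066 -0.97371143]
```

View pics/s0.png

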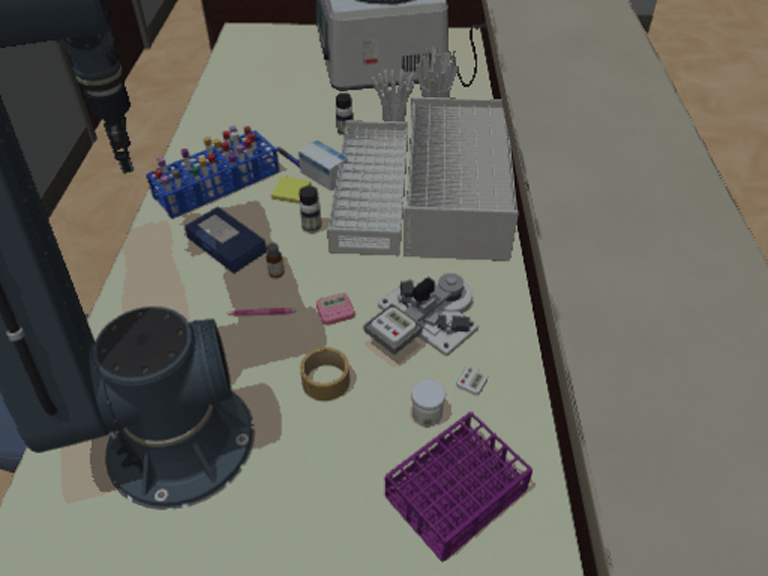

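View pics/t0.png

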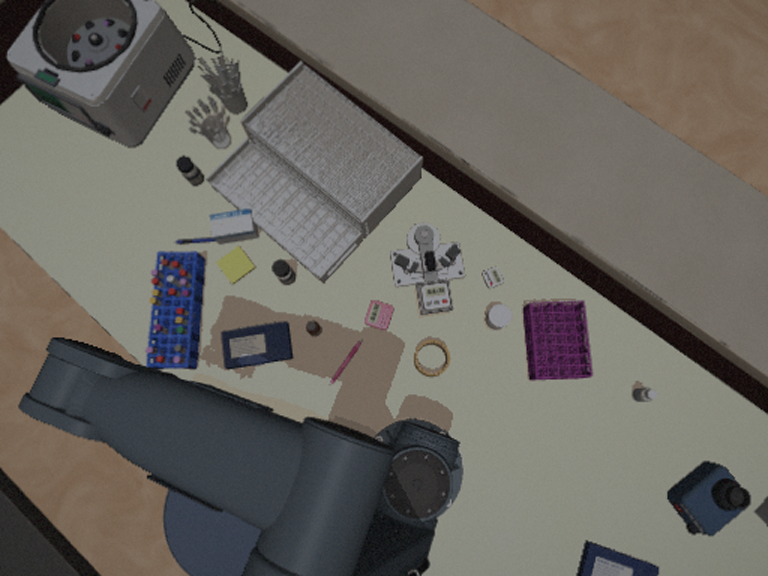

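The top view shows the purple rack at (558,340), which is the robot's right, so swing is negative. Timer candidates in top ×1.5 pixels are the white one on the tray (436,297), the pink one (378,314) and a small white one (493,277). I choose the larger white one on the tray. The knob is the black piece at about (431,258), between two dark blocks at (407,258) and (456,257). The cup is at (497,315).

```bash
python3 - <<'E'
import cv2,numpy as np
a=cv2.imread("pics/raw_t0.png")[140:220,250:350]; b=cv2.imread("pics/raw_s0.png")[170:250,235:335]
f=lambda i:cv2.resize(i,(790,632),interpolation=cv2.INTER_CUBIC)[:, :]
cv2.imwrite("pics/c0.png",np.vstack([cv2.resize(i,(375,300),interpolation=cv2.INTER_CUBIC) for i in (a,b)]) if 0 else np.hstack([cv2.resize(i,(400,320),interpolation=cv2.INTER_CUBIC) for i in (a,b)]))
E
```

```text
(no output)
```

View pics/c0.png

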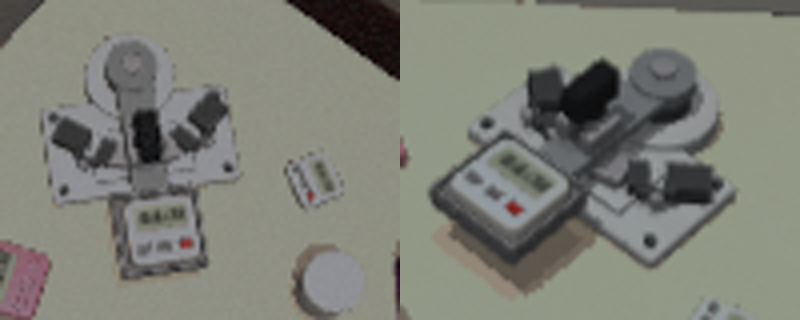

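The crop confirms it: the white timer sits on the grey tray, at about top px (290.8,197.5). The black wing knob is at top (286.8,174) and scene (282.5,192.5). The pivot cap is at top (282.5,156). Next I measure these.

```bash
python3 - <<'E'
from h import *
t=cv2.imread("pics/raw_t0.png"); s=cv2.imread("pics/raw_s0.png")
def blob(im,uv,f,name,zs):
    m=f(im).astype(np.uint8); n,l,sts,c=cv2.connectedComponentsWithStats(m)
    ys,xs=np.nonzero(l); d=(xs-uv[0])**2+(ys-uv[1])**2; i=l[ys[d.argmin()],xs[d.argmin()]]
    print(name,c[i],sts[i]); return c[i],l==i
dark=lambda im:im.max(2)<32
kt,mt=blob(t,(286.8,173.7),dark,"kt",0); ks,ms=blob(s,(282.5,192.5),dark,"ks",0)
def tri(a,b):
    o1,d1=ray("top",a);o2,d2=ray("scene",b);d1=d1[0];d2=d2[0]
    q=np.linalg.lstsq(np.c_[d1,-d2],o2-o1,rcond=None)[0]
    p,r=o1+q[0]*d1,o2+q[1]*d2; return (p+r)/2,np.linalg.norm(p-r)
print("tri knob",tri(kt,ks)); print("top z.096",onz("top",kt,.1),onz("scene",ks,.096))
# timer white
wh=lambda im:(im.min(2)>125)
for nm,im,uv in(("top",t,(289,203)),("scene",s,(265,221))):
    c,m=blob(im,uv,wh,"timer",0)
    print(onz(nm,c,.072))
print("pivot z.055 top",onz("top",(282.5,156.2),.06),"scene",onz("scene",(235+66,170+17),.06))
pu=lambda im:(im[...,2]>im[...,1]*1.8)&(im[...,0]>im[...,1]*1.8)&(im[...,2]<140)
c,m=blob(t,(372,227),pu,"rack",0);print(onz("top",c,.07))
# tray outline corners in top crop at lip z=.061
q=np.array([(109,195),(205,188),(208,268),(122,280)])/4+[250,140]
print("tray",onz("top",q,.061),onz("top",q,.061).mean(0))
print("cup",onz("top",[(250+332/4,140+280/4)],.068))
E
```

```text
kt [286.47457627 174.05084746] [283 168   7  13  59]
ks [281.24324324 193.52702703] [270 186  19  15 148]
tri knob (array([ 0.50798707, -0.08189781,  0.09269301]), np.float64(0.0020419635237127003))
top z.096 [[ 0.5069896  -0.08174704  0.1       ]] [[ 0.50470756 -0.08377239  0.096     ]]
timer [289.88235294 197.46405229] [281 189  19  17 153]
[[ 0.42149172 -0.08925042  0.072     ]]
timer [261.4025974  216.50649351] [248 205  29  22 231]
[[ 0.41709956 -0.09547195  0.072     ]]
pivot z.055 top [[ 0.59127661 -0.07594926  0.06      ]] scene [[ 0.59268106 -0.08022763  0.06      ]]
rack [370.03625209 227.68823201] [ 349  202   45   51 1793]
[[ 0.28559453 -0.37887589  0.07      ]]
tray [[ 0.46128667 -0.04465733  0.061     ]
 [ 0.46165881 -0.13770629  0.061     ]
 [ 0.38341933 -0.13312998  0.061     ]
 [ 0.37764891 -0.05034025  0.061     ]] [ 0.42100343 -0.09145846  0.061     ]
cup [[ 0.36245394 -0.24839764  0.068     ]]
```

Pivot ≈ (0.591,-0.077), base yaw ≈ 0.085 and knob ≈ (0.506,-0.083). The tray is 0.171 m from the pivot and the knob 0.085 m, which matches the given sizes. The path is clear of the cup. I start moving.

Emit:
{"method": "arm_command", "body": {
  "moves": [
    [18, -35, 0, 0, 0, 0.034, 50],
    [36, -71, 0, 0, 0, 0.068, 50],
    [55, -106, 0, 0, 0, 0.1, 50],
    [73, -141, 0, 0, 0, 0.135, 50],
    [92, -177, 0, 0, 0, 0.17, 50]
  ]
}}

```text
t: 0.52
tool_pos: [0.3051, 0.3012, 0.231]
ee_rot: [[-0.97, 0.243, -0.0], [0.243, 0.97, -0.0], [0.0, -0.0, -1.0]]
force: [1.7, 0.5, -0.6]
finger_gap: 0.0501
grip_force: 0.0
```

```bash
python3 -c "
from h import *; st()"
```

```text
{'t': 0.5167, 'joints': [0.7789, 0.0737, -0.2163, 1.2813, -0.0001, 1.0242], 'tool_pos': [0.3051, 0.3012, 0.231], 'ee_rot': [[-0.9701, 0.2428, -0.0003], [0.2428, 0.9701, -0.0004], [0.0002, -0.0004, -1.0]], 'force': [1.6572, 0.5334, -0.5914], 'finger_gap': 0.0501}
```

Emit:
{"method": "arm_command", "body": {
  "moves": [
    [19, -36, 0, 0, 0, 0.034, 45],
    [38, -72, 0, 0, 0, 0.068, 45],
    [57, -108, 0, 0, 0, 0.1, 45],
    [76, -144, 0, 0, 0, 0.135, 45],
    [95, -180, 0, 0, 0, 0.17, 45]
  ]
}}

```text
t: 0.93
tool_pos: [0.4002, 0.1208, 0.2313]
ee_rot: [[-0.997, 0.076, 0.0], [0.076, 0.997, 0.0], [-0.0, 0.0, -1.0]]
force: [1.2, 0.5, 0.3]
finger_gap: 0.045
grip_force: 0.0
```

Emit:
{"method": "arm_command", "body": {
  "moves": [
    [19, -36, 0, 0, 0, 0.034, 45],
    [38, -72, 0, 0, 0, 0.068, 45],
    [57, -108, 0, 0, 0, 0.1, 45],
    [76, -144, -10, 0, 0, 0.135, 45],
    [95, -180, -30, 0, 0, 0.161, 45]
  ]
}}

```text
t: 1.35
tool_pos: [0.495, -0.0566, 0.2041]
ee_rot: [[-0.996, -0.084, 0.003], [-0.084, 0.996, -0.001], [-0.003, -0.001, -1.0]]
force: [1.6, 1.5, 0.0]
finger_gap: 0.0452
grip_force: 0.0
```

Emit:
{"method": "arm_command", "body": {
  "moves": [
    [6, -12, -15, 0, 0, 0, 45],
    [11, -24, -40, 0, 0, 0, 45],
    [11, -24, -60, 0, 0, 0, 45],
    [11, -24, -60, 0, 0, 0, 45]
  ]
}}

```text
t: 1.68
tool_pos: [0.502, -0.0786, 0.1391]
ee_rot: [[-0.997, -0.081, -0.007], [-0.081, 0.997, 0.001], [0.007, 0.001, -1.0]]
force: [-0.6, 0.1, -0.0]
finger_gap: 0.045
grip_force: 0.0
```

```bash
python3 - <<'E'
from h import *
t=get_image("top")[:,:,::-1]; s=get_image("scene")[:,:,::-1]; st()
cv2.imwrite("pics/c1.png",np.hstack([cv2.resize(i,(400,320),interpolation=cv2.INTER_CUBIC) for i in (t[140:220,250:350],s[150:230,235:335])]))
E
```

```text
{'t': 1.7833, 'joints': [-0.1536, 0.2601, -0.2174, 1.0953, 0.0, -0.2365], 'tool_pos': [0.5037, -0.078, 0.1428], 'ee_rot': [[-0.9966, -0.0829, -0.002], [-0.0829, 0.9966, 0.0003], [0.002, 0.0005, -1.0]], 'force': [-0.4715, 0.0091, 0.4467], 'finger_gap': 0.045}
```

View pics/c1.png

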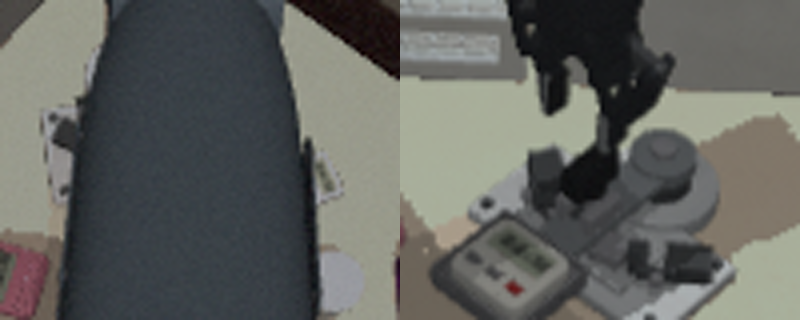

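The scene crop shows the open fingers above the knob, straddling it. I lower and grip.

Emit:
{"method": "arm_command", "body": {
  "moves": [
    [2, -5, -10, 0, 0, 0, 45],
    [2, -5, -25, 0, 0, 0, 45],
    [2, -5, -40, 0, 0, 0, 45],
    [2, -5, -52, 0, 0, 0, 45],
    [2, -5, -62, 0, 0, 0, 45]
  ]
}}

```text
t: 2.2
tool_pos: [0.5069, -0.0829, 0.081]
ee_rot: [[-0.996, -0.084, 0.001], [-0.084, 0.996, -0.0], [-0.001, -0.0, -1.0]]
force: [0.7, -0.6, -0.8]
finger_gap: 0.045
grip_force: 0.0
```

Emit:
{"method": "arm_command", "body": {
  "moves": [
    [0, 0, 0, 0, 0, 0, 45],
    [0, 0, 0, 0, 0, 0, 20],
    [0, 0, 0, 0, 0, 0, 10],
    [0, 0, 0, 0, 0, 0, 10],
    [0, 0, 0, 0, 0, 0, 10]
  ],
  "grip_force": 50
}}

```text
t: 2.62
tool_pos: [0.507, -0.083, 0.0822]
ee_rot: [[-0.997, -0.083, 0.002], [-0.083, 0.997, -0.0], [-0.002, -0.0, -1.0]]
force: [-1.3, 2.3, 5.9]
finger_gap: 0.0217
grip_force: 58.0
```

Emit:
{"method": "arm_command", "body": {
  "moves": [
    [0, 0, 0, 0, 0, 0, 10],
    [0, 0, 0, 0, 0, 0, 10]
  ]
}}

```text
t: 2.78
tool_pos: [0.507, -0.083, 0.0821]
ee_rot: [[-0.997, -0.083, 0.002], [-0.083, 0.997, -0.0], [-0.002, -0.0, -1.0]]
force: [-1.6, 1.7, 6.7]
finger_gap: 0.0213
grip_force: 58.0
```

Gripped at 21.5 mm across the wing. Now I lift.

Emit:
{"method": "arm_command", "body": {
  "moves": [
    [0, 0, 4, 0, 0, 0, 10],
    [0, 0, 8, 0, 0, 0, 10],
    [0, 0, 12, 0, 0, 0, 10],
    [0, 0, 15, 0, 0, 0, 10],
    [0, 0, 17, 0, 0, 0, 10]
  ]
}}

```text
t: 3.2
tool_pos: [0.5067, -0.0829, 0.0983]
ee_rot: [[-0.997, -0.083, 0.001], [-0.083, 0.997, 0.0], [-0.001, 0.0, -1.0]]
force: [4.2, 2.0, -8.8]
finger_gap: 0.0211
grip_force: 89.0
```

Emit:
{"method": "arm_command", "body": {
  "moves": [
    [0, 0, 0, 0, 0, 0, 10],
    [0, 0, 0, 0, 0, 0.05, 10],
    [0, 0, 0, 0, 0, 0.1, 10],
    [0, 0, 0, 0, 0, 0.1, 10]
  ]
}}

```text
t: 3.53
tool_pos: [0.5067, -0.0832, 0.0979]
ee_rot: [[-0.983, -0.184, 0.0], [-0.184, 0.983, -0.0], [-0.0, -0.0, -1.0]]
force: [4.4, 1.0, -9.5]
finger_gap: 0.0215
grip_force: 88.9
```

```bash
python3 -c "
from h import *; st(); print(monitor.read_state()['ft_torque'])"
```

```text
{'t': 3.5333, 'joints': [-0.1626, 0.3004, -0.2859, 0.984, -0.0001, -0.348], 'tool_pos': [0.5067, -0.0832, 0.0979], 'ee_rot': [[-0.9829, -0.1844, 0.0004], [-0.1844, 0.9829, -0.0002], [-0.0004, -0.0003, -1.0]], 'force': [4.4498, 0.9816, -9.5196], 'finger_gap': 0.0215}
[ 0.35976142 -1.24152015  0.06934254]
```

Emit:
{"method": "arm_command", "body": {
  "moves": [
    [0, 0, 0, 0, 0, 0.1, 10],
    [0, 0, 0, 0, 0, 0.2, 10],
    [0, 0, 0, 0, 0, 0.3, 10],
    [0, 0, 0, 0, 0, 0.4, 10],
    [0, 0, 0, 0, 0, 0.5, 10]
  ]
}}

```text
t: 3.95
tool_pos: [0.5072, -0.0839, 0.0981]
ee_rot: [[-0.774, -0.633, 0.001], [-0.633, 0.774, -0.002], [0.0, -0.002, -1.0]]
force: [6.1, -3.0, -9.2]
finger_gap: 0.0211
grip_force: 88.6
```

Emit:
{"method": "arm_command", "body": {
  "moves": [
    [0, 0, 0, 0, 0, 0.1, 10],
    [0, 0, 0, 0, 0, 0.2, 10],
    [0, 0, 0, 0, 0, 0.3, 10],
    [0, 0, 0, 0, 0, 0.4, 10],
    [0, 0, 0, 0, 0, 0.5, 10]
  ]
}}

```text
t: 4.37
tool_pos: [0.508, -0.084, 0.0984]
ee_rot: [[-0.376, -0.927, 0.003], [-0.927, 0.376, -0.002], [0.001, -0.003, -1.0]]
force: [8.1, -2.1, -9.0]
finger_gap: 0.0208
grip_force: 88.4
```

Emit:
{"method": "arm_command", "body": {
  "moves": [
    [0, 0, 0, 0, 0, 0.1, 10],
    [0, 0, 0, 0, 0, 0.2, 10],
    [0, 0, 0, 0, 0, 0.3, 10],
    [0, 0, 0, 0, 0, 0.4, 10],
    [0, 0, 0, 0, 0, 0.47, 10]
  ]
}}

```text
t: 4.78
tool_pos: [0.5089, -0.084, 0.0987]
ee_rot: [[0.085, -0.996, 0.005], [-0.996, -0.085, -0.002], [0.002, -0.005, -1.0]]
force: [11.2, -2.3, -9.0]
finger_gap: 0.0209
grip_force: 88.3
```

Emit:
{"method": "arm_command", "body": {
  "moves": [
    [0, 0, 0, 0, 0, 0, 10],
    [0, 0, -1, 0, 0, 0, 10],
    [0, 0, -2, 0, 0, 0, 10],
    [0, 0, -3, 0, 0, 0, 10],
    [0, 0, -3, 0, 0, 0, 10]
  ]
}}

```text
t: 5.2
tool_pos: [0.5089, -0.0839, 0.0956]
ee_rot: [[0.08, -0.997, 0.005], [-0.997, -0.08, -0.002], [0.002, -0.005, -1.0]]
force: [10.7, -1.9, -8.1]
finger_gap: 0.0213
grip_force: 88.4
```

```bash
python3 -c "
from h import *; st(); print(monitor.read_state()['ft_torque'])"
```

```text
{'t': 5.2, 'joints': [-0.163, 0.303, -0.2887, 0.9742, -0.0008, -1.814], 'tool_pos': [0.5089, -0.0839, 0.0956], 'ee_rot': [[0.0801, -0.9968, 0.0048], [-0.9968, -0.0801, -0.0016], [0.0019, -0.0047, -1.0]], 'force': [10.716, -1.914, -8.1285], 'finger_gap': 0.0213}
[-0.22356428 -2.51315013 -0.04502128]
```

Emit:
{"method": "arm_command", "body": {
  "moves": [
    [0, 0, -1, 0, 0, 0, 10],
    [0, 0, -2, 0, 0, 0, 10],
    [0, 0, -2, 0, 0, 0, 10]
  ]
}}

```text
t: 5.45
tool_pos: [0.5091, -0.084, 0.095]
ee_rot: [[0.08, -0.997, 0.006], [-0.997, -0.08, -0.002], [0.002, -0.006, -1.0]]
force: [6.2, -0.5, 6.6]
finger_gap: 0.0212
grip_force: 91.4
```

Emit:
{"method": "arm_command", "body": {
  "moves": [
    [0, 0, 0, 0, 0, 0, 25],
    [0, 0, 0, 0, 0, 0, 36],
    [0, 0, 0, 0, 0, 0, 42],
    [0, 0, 0, 0, 0, 0, 42]
  ]
}}

```text
t: 5.78
tool_pos: [0.5059, -0.0833, 0.0932]
ee_rot: [[0.081, -0.997, -0.0], [-0.997, -0.081, -0.0], [0.0, 0.0, -1.0]]
force: [-0.1, 0.7, 0.8]
finger_gap: 0.0418
grip_force: 0.0
```

Emit:
{"method": "arm_command", "body": {
  "moves": [
    [0, 0, 15, 0, 0, 0, 42],
    [0, 0, 40, 0, 0, 0, 42],
    [0, 0, 65, 0, 0, 0, 42],
    [0, 40, 80, 0, 0, 0, 20],
    [0, 80, 80, 0, 0, 0, 0]
  ]
}}

```text
t: 6.2
tool_pos: [0.5078, -0.004, 0.1761]
ee_rot: [[0.077, -0.997, 0.005], [-0.997, -0.077, -0.001], [0.001, -0.005, -1.0]]
force: [1.5, 0.4, -0.8]
finger_gap: 0.0187
grip_force: 0.0
```

Emit:
{"method": "arm_command", "body": {
  "moves": [
    [-20, 40, 0, 0, 0, -0.12, 0],
    [-45, 60, 0, 0, 0, -0.24, 0],
    [-79, 60, 0, 0, 0, -0.36, 0],
    [-79, 60, 0, 0, 0, -0.48, 0],
    [-79, 60, 0, 0, 0, -0.6, 0]
  ]
}}

```text
t: 6.62
tool_pos: [0.4252, 0.0573, 0.1731]
ee_rot: [[-0.499, -0.867, -0.001], [-0.867, 0.499, -0.001], [0.001, 0.0, -1.0]]
force: [0.1, -0.2, -0.5]
finger_gap: -0.0001
grip_force: 0.0
```

```bash
python3 - <<'E'
from h import *
t=get_image("top")[:,:,::-1]; s=get_image("scene")[:,:,::-1]; st()
cv2.imwrite("pics/c2.png",np.hstack([cv2.resize(i,(400,400),interpolation=cv2.INTER_CUBIC) for i in (t[130:230,240:340],s[140:240,235:335])]))
E
```

```text
{'t': 6.7167, 'joints': [0.1331, 0.1071, -0.331, 1.1326, -0.0004, -0.918], 'tool_pos': [0.4268, 0.057, 0.1732], 'ee_rot': [[-0.4967, -0.8679, 0.0002], [-0.8679, 0.4967, -0.0004], [0.0002, -0.0003, -1.0]], 'force': [0.0836, -0.0121, 0.0797], 'finger_gap': -0.0002}
```

View pics/c2.png

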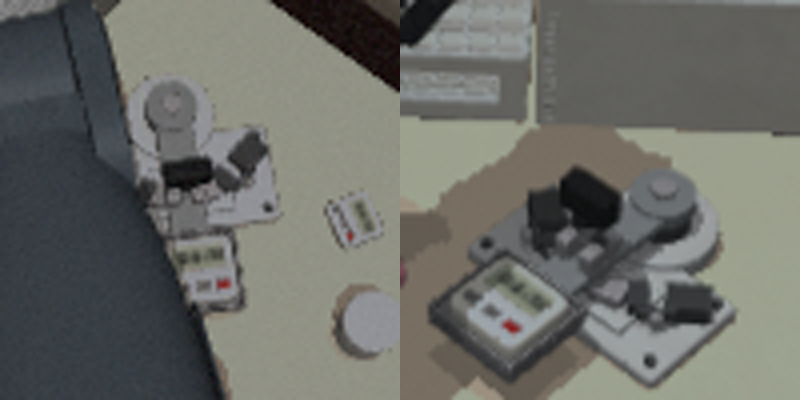

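The crop shows the knob a quarter turn round, standing proud and released; the arm is still in the middle and the timer is on its tray. Now I go down beside the tray's left side.

Emit:
{"method": "arm_command", "body": {
  "moves": [
    [-9, -20, -10, 0, 0, -0.11, 0],
    [-9, -40, -40, 0, 0, -0.22, 0],
    [-9, -57, -75, 0, 0, -0.33, 0],
    [-9, -57, -105, 0, 0, -0.43, 0],
    [-9, -57, -125, 0, 0, -0.43, 0]
  ]
}}

```text
t: 7.13
tool_pos: [0.4171, -0.0012, 0.0457]
ee_rot: [[-0.814, -0.58, -0.002], [-0.58, 0.814, -0.0], [0.002, 0.001, -1.0]]
force: [-0.2, 0.8, -0.2]
finger_gap: -0.0001
grip_force: 0.0
```

Emit:
{"method": "arm_command", "body": {
  "moves": [
    [0, -8, 0, 0, 0, 0, 0],
    [0, -16, 0, 0, 0, 0, 0],
    [0, -24, 0, 0, 0, 0, 0],
    [0, -29, 0, 0, 0, 0, 0],
    [0, -33, 0, 0, 0, 0, 0]
  ]
}}

```text
t: 7.55
tool_pos: [0.4193, -0.0338, 0.0492]
ee_rot: [[-0.812, -0.584, 0.002], [-0.584, 0.812, 0.0], [-0.002, -0.001, -1.0]]
force: [-0.5, 1.2, 1.2]
finger_gap: -0.0004
grip_force: 1.0
```

Emit:
{"method": "arm_command", "body": {
  "moves": [
    [-1, -4, 0, 0, 0, 0.02, 0],
    [-2, -8, 0, 0, 0, 0.04, 0],
    [-2, -12, 0, 0, 0, 0.06, 0],
    [-3, -16, 0, 0, 0, 0.08, 0],
    [-3, -20, 0, 0, 0, 0.1, 0]
  ]
}}

```text
t: 7.97
tool_pos: [0.4158, -0.0533, 0.049]
ee_rot: [[-0.749, -0.663, 0.002], [-0.663, 0.749, 0.0], [-0.001, -0.001, -1.0]]
force: [-1.0, 1.7, 0.2]
finger_gap: 0.0002
grip_force: 1.0
```

Light push of about 1.7 N, so the arm is moving. I keep going to about −0.42 rad.

Emit:
{"method": "arm_command", "body": {
  "moves": [
    [-1, -4, 0, 0, 0, -0.02, 0],
    [-1, -8, 0, 0, 0, -0.04, 0],
    [-2, -12, 0, 0, 0, -0.06, 0],
    [-2, -16, 0, 0, 0, -0.08, 0],
    [-2, -20, 0, 0, 0, -0.1, 0]
  ]
}}

```text
t: 8.38
tool_pos: [0.4135, -0.0735, 0.0482]
ee_rot: [[-0.813, -0.582, 0.0], [-0.582, 0.813, -0.0], [-0.0, -0.0, -1.0]]
force: [0.4, 1.5, -0.9]
finger_gap: 0.0002
grip_force: 0.7
```

Emit:
{"method": "arm_command", "body": {
  "moves": [
    [0, -4, 0, 0, 0, -0.02, 0],
    [0, -8, 0, 0, 0, -0.04, 0],
    [0, -12, 0, 0, 0, -0.06, 0],
    [0, -16, 0, 0, 0, -0.08, 0],
    [0, -20, 0, 0, 0, -0.1, 0]
  ]
}}

```text
t: 8.8
tool_pos: [0.4133, -0.0934, 0.0479]
ee_rot: [[-0.867, -0.498, -0.0], [-0.498, 0.867, -0.0], [0.0, 0.0, -1.0]]
force: [0.2, 1.5, 0.3]
finger_gap: 0.0001
grip_force: 0.7
```

Emit:
{"method": "arm_command", "body": {
  "moves": [
    [0, -4, 0, 0, 0, 0, 0],
    [1, -8, 0, 0, 0, 0, 0],
    [1, -12, 0, 0, 0, 0, 0],
    [1, -15, 0, 0, 0, 0, 0],
    [1, -15, 0, 0, 0, 0, 0]
  ]
}}

```text
t: 9.22
tool_pos: [0.4144, -0.1088, 0.048]
ee_rot: [[-0.866, -0.499, 0.0], [-0.499, 0.866, -0.001], [0.0, -0.001, -1.0]]
force: [-0.6, 0.8, -0.9]
finger_gap: -0.0001
grip_force: 0.0
```

Emit:
{"method": "arm_command", "body": {
  "moves": [
    [-5, 10, 0, 0, 0, 0, 0],
    [-10, 25, 15, 0, 0, 0, 0],
    [-10, 55, 50, 0, 0, 0, 10],
    [-10, 90, 85, 0, 0, 0, 30],
    [-10, 130, 95, 0, 0, 0, 42]
  ]
}}

```text
t: 9.63
tool_pos: [0.4046, 0.0128, 0.142]
ee_rot: [[-0.867, -0.498, 0.003], [-0.498, 0.867, -0.001], [-0.002, -0.002, -1.0]]
force: [1.6, 0.3, 0.5]
finger_gap: 0.0333
grip_force: 0.0
```

```bash
python3 - <<'E'
from h import *
t=get_image("top")[:,:,::-1]; s=get_image("scene")[:,:,::-1]; st()
cv2.imwrite("pics/raw_t3.png",t);cv2.imwrite("pics/raw_s3.png",s)
cv2.imwrite("pics/c3.png",np.hstack([cv2.resize(i,(400,400),interpolation=cv2.INTER_CUBIC) for i in (t[130:230,240:340],s[150:250,235:335])]))
E
```

```text
{'t': 9.7333, 'joints': [0.0405, 0.0851, -0.4428, 1.0381, 0.001, -0.4883], 'tool_pos': [0.4053, 0.0168, 0.1419], 'ee_rot': [[-0.8634, -0.5045, 0.0048], [-0.5045, 0.8634, 0.0012], [-0.0048, -0.0014, -1.0]], 'force': [-0.798, -0.4184, -0.5341], 'finger_gap': 0.0423}
```

View pics/c3.png

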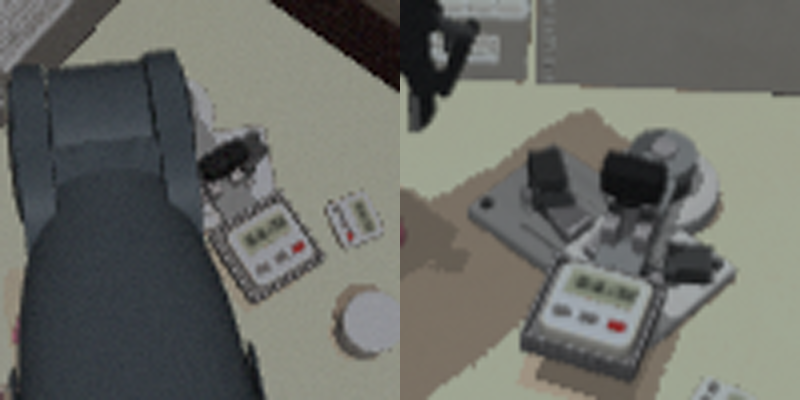

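The tray has swung to the right with the timer still on it, at top px about (307,191). The knob is at (296.5,169.5) with its wing crosswise. I measure the swing.

```bash
python3 - <<'E'
from h import *
t=cv2.imread("pics/raw_t3.png"); s=cv2.imread("pics/raw_s3.png")
P=np.array([.591,-.077])
def blob(im,uv,f):
    n,l,_,c=cv2.connectedComponentsWithStats(f(im).astype(np.uint8)); ys,xs=np.nonzero(l)
    i=((xs-uv[0])**2+(ys-uv[1])**2).argmin(); k=l[ys[i],xs[i]]; print(_[k]); return c[k]
wh=lambda im:im.min(2)>125; dk=lambda im:im.max(2)<32
for nm,im,tv,kv in(("top",t,(304,194),(296,169.5)),("scene",s,(235+45,150+79),(235+58,150+45))):
    a=onz(nm,blob(im,tv,wh),.072)[0]; b=onz(nm,blob(im,kv,dk),.109)[0]
    for q in(a,b):
        d=P-q[:2]; print(nm,q.round(4),np.hypot(*d).round(4),"swing",(.085-np.arctan2(d[1],d[0])).round(3))
E
```

```text
[  232   113   280   271 27920]
[290 166  12   9  60]
top [ 0.11   -0.3842  0.072 ] 0.5707 swing -0.483
top [ 0.5184 -0.1165  0.109 ] 0.0826 swing -0.413
[270 204  28  33 319]
[286 189  15  13 155]
scene [ 0.4426 -0.1577  0.072 ] 0.1689 swing -0.413
scene [ 0.5166 -0.1183  0.109 ] 0.0851 swing -0.422
```

Emit:
{"method": "arm_command", "body": {
  "moves": [
    [20, -20, 10, 0, 0, 0.11, 42],
    [40, -45, 20, 0, 0, 0.22, 42],
    [60, -70, 20, 0, 0, 0.33, 42],
    [80, -95, 20, 0, 0, 0.44, 42],
    [100, -120, 20, 0, 0, 0.55, 42]
  ]
}}

```text
t: 10.15
tool_pos: [0.5045, -0.1089, 0.159]
ee_rot: [[-0.472, -0.881, -0.0], [-0.881, 0.472, -0.0], [0.0, 0.0, -1.0]]
force: [0.8, 0.5, 0.6]
finger_gap: 0.0418
grip_force: 0.0
```

Emit:
{"method": "arm_command", "body": {
  "moves": [
    [11, -15, 0, 0, 0, 0.11, 42],
    [11, -15, 0, 0, 0, 0.22, 42],
    [11, -15, 0, 0, 0, 0.33, 42],
    [11, -15, 0, 0, 0, 0.44, 42],
    [11, -15, 0, 0, 0, 0.55, 42]
  ]
}}

```text
t: 10.57
tool_pos: [0.5145, -0.1229, 0.1584]
ee_rot: [[0.057, -0.998, -0.002], [-0.998, -0.057, 0.0], [-0.0, 0.002, -1.0]]
force: [0.0, 0.8, -0.1]
finger_gap: 0.0416
grip_force: 0.0
```

Emit:
{"method": "arm_command", "body": {
  "moves": [
    [0, 0, 0, 0, 0, 0.11, 42],
    [0, 0, 0, 0, 0, 0.22, 42],
    [0, 0, 0, 0, 0, 0.33, 42],
    [0, 0, 0, 0, 0, 0.44, 42],
    [0, 0, 0, 0, 0, 0.44, 42]
  ]
}}

```text
t: 10.98
tool_pos: [0.5146, -0.1227, 0.1587]
ee_rot: [[0.477, -0.879, -0.001], [-0.879, -0.477, -0.0], [-0.001, 0.001, -1.0]]
force: [0.1, -0.8, -0.9]
finger_gap: 0.0417
grip_force: 0.0
```

```bash
python3 -c "
from h import *; st()"
```

```text
{'t': 10.9833, 'joints': [-0.2339, 0.2803, -0.1455, 1.1461, -0.0003, -2.302], 'tool_pos': [0.5146, -0.1227, 0.1587], 'ee_rot': [[0.477, -0.8789, -0.0012], [-0.8789, -0.477, -0.0], [-0.0005, 0.001, -1.0]], 'force': [0.1141, -0.7904, -0.9176], 'finger_gap': 0.0417}
```

Emit:
{"method": "arm_command", "body": {
  "moves": [
    [2, 5, -10, 0, 0, 0, 42],
    [2, 5, -25, 0, 0, 0, 42],
    [2, 5, -45, 0, 0, 0, 42],
    [2, 5, -58, 0, 0, 0, 42],
    [2, 5, -65, 0, 0, 0, 42]
  ]
}}

```text
t: 11.4
tool_pos: [0.5159, -0.1172, 0.0917]
ee_rot: [[0.47, -0.883, -0.003], [-0.883, -0.47, 0.001], [-0.002, 0.002, -1.0]]
force: [0.1, -0.3, -0.7]
finger_gap: 0.0422
grip_force: 0.0
```

Emit:
{"method": "arm_command", "body": {
  "moves": [
    [0, 0, 0, 0, 0, 0, 42],
    [0, 0, 0, 0, 0, 0, 30],
    [0, 0, 0, 0, 0, 0, 20],
    [0, 0, 0, 0, 0, 0, 18],
    [0, 0, 0, 0, 0, 0, 18]
  ],
  "grip_force": 25
}}

```text
t: 11.82
tool_pos: [0.5192, -0.1171, 0.0954]
ee_rot: [[0.473, -0.881, 0.004], [-0.881, -0.473, 0.001], [0.001, -0.004, -1.0]]
force: [5.1, 4.4, -3.0]
finger_gap: 0.0219
grip_force: 47.2
```

Emit:
{"method": "arm_command", "body": {
  "moves": [
    [0, 0, 0, 0, 0, -0.1, 18],
    [0, 0, 0, 0, 0, -0.2, 18],
    [0, 0, 0, 0, 0, -0.3, 18],
    [0, 0, 0, 0, 0, -0.4, 18],
    [0, 0, 0, 0, 0, -0.5, 18]
  ]
}}

```text
t: 12.23
tool_pos: [0.5191, -0.1172, 0.0954]
ee_rot: [[-0.013, -1.0, 0.004], [-1.0, 0.013, 0.001], [-0.001, -0.004, -1.0]]
force: [2.8, 4.9, -3.0]
finger_gap: 0.0214
grip_force: 47.3
```

Emit:
{"method": "arm_command", "body": {
  "moves": [
    [0, 0, 0, 0, 0, -0.1, 18],
    [0, 0, 0, 0, 0, -0.2, 18],
    [0, 0, 0, 0, 0, -0.3, 18],
    [0, 0, 0, 0, 0, -0.4, 18],
    [0, 0, 0, 0, 0, -0.5, 18]
  ]
}}

```text
t: 12.65
tool_pos: [0.5189, -0.1171, 0.0953]
ee_rot: [[-0.491, -0.871, 0.003], [-0.871, 0.491, 0.001], [-0.003, -0.002, -1.0]]
force: [4.7, 3.9, -2.5]
finger_gap: 0.0217
grip_force: 47.1
```

Emit:
{"method": "arm_command", "body": {
  "moves": [
    [0, 0, 0, 0, 0, -0.1, 18],
    [0, 0, 0, 0, 0, -0.2, 18],
    [0, 0, 0, 0, 0, -0.3, 18],
    [0, 0, 0, 0, 0, -0.4, 18],
    [0, 0, 0, 0, 0, -0.5, 18]
  ]
}}

```text
t: 13.07
tool_pos: [0.5187, -0.1171, 0.0948]
ee_rot: [[-0.848, -0.529, 0.003], [-0.529, 0.848, 0.001], [-0.003, -0.0, -1.0]]
force: [4.8, 4.1, -7.5]
finger_gap: 0.0213
grip_force: 45.7
```

Emit:
{"method": "arm_command", "body": {
  "moves": [
    [0, 0, 0, 0, 0, -0.07, 18],
    [0, 0, -1, 0, 0, -0.07, 18],
    [0, 0, -2, 0, 0, -0.07, 18],
    [0, 0, -3, 0, 0, -0.07, 18],
    [0, 0, -3, 0, 0, -0.07, 18]
  ]
}}

```text
t: 13.48
tool_pos: [0.5188, -0.1171, 0.0919]
ee_rot: [[-0.881, -0.473, 0.003], [-0.473, 0.881, 0.001], [-0.003, -0.0, -1.0]]
force: [4.0, 3.7, -4.9]
finger_gap: 0.0218
grip_force: 46.3
```

```bash
python3 -c "
from h import *; st(); print(monitor.read_state()['ft_torque'])"
```

```text
{'t': 13.4833, 'joints': [-0.2231, 0.3327, -0.2541, 0.9815, 0.0018, -0.716], 'tool_pos': [0.5188, -0.1171, 0.0919], 'ee_rot': [[-0.881, -0.4732, 0.0028], [-0.4732, 0.881, 0.0012], [-0.0031, -0.0003, -1.0]], 'force': [4.045, 3.7042, -4.8898], 'finger_gap': 0.0218}
[ 0.76931931 -0.86053634  0.01077783]
```

The plunger has followed down into the slot. I release and go back beside the tray.

Emit:
{"method": "arm_command", "body": {
  "moves": [
    [0, 0, -1, 0, 0, 0, 18],
    [0, 0, -1, 0, 0, 0, 28],
    [0, 0, -1, 0, 0, 0, 42],
    [0, 0, -1, 0, 0, 0, 42],
    [0, 0, 10, 0, 0, 0, 42]
  ]
}}

```text
t: 13.9
tool_pos: [0.5162, -0.1176, 0.1001]
ee_rot: [[-0.881, -0.473, -0.002], [-0.473, 0.881, 0.0], [0.002, 0.001, -1.0]]
force: [0.5, 0.6, 0.7]
finger_gap: 0.0421
grip_force: 0.0
```

Emit:
{"method": "arm_command", "body": {
  "moves": [
    [0, 0, 25, 0, 0, 0, 42],
    [0, 0, 55, 0, 0, 0, 42],
    [-35, 15, 70, 0, 0, 0, 20],
    [-70, 35, 70, 0, 0, 0, 0],
    [-109, 45, 70, 0, 0, 0, 0]
  ]
}}

```text
t: 14.32
tool_pos: [0.4082, -0.0721, 0.1721]
ee_rot: [[-0.881, -0.473, 0.002], [-0.473, 0.881, -0.0], [-0.002, -0.001, -1.0]]
force: [0.1, 0.1, -0.1]
finger_gap: 0.0063
grip_force: 0.0
```

Emit:
{"method": "arm_command", "body": {
  "moves": [
    [0, 10, 0, 0, 0, 0, 0],
    [0, 10, -30, 0, 0, 0, 0],
    [0, 10, -65, 0, 0, 0, 0],
    [0, 10, -100, 0, 0, 0, 0],
    [0, 10, -124, 0, 0, 0, 0]
  ]
}}

```text
t: 14.73
tool_pos: [0.4075, -0.0627, 0.0454]
ee_rot: [[-0.881, -0.473, -0.001], [-0.473, 0.881, -0.0], [0.001, 0.0, -1.0]]
force: [-0.5, -0.1, 0.2]
finger_gap: 0.0
grip_force: 0.0
```

```bash
python3 - <<'E'
from h import *
s=get_image("scene")[:,:,::-1]; st()
cv2.imwrite("pics/c4.png",cv2.resize(s[150:250,235:335],(500,500),interpolation=cv2.INTER_CUBIC))
E
```

```text
{'t': 14.7833, 'joints': [-0.1525, 0.2093, -0.5915, 0.7759, -0.0003, -0.6453], 'tool_pos': [0.4053, -0.0624, 0.0424], 'ee_rot': [[-0.881, -0.4731, -0.0058], [-0.4731, 0.881, 0.0006], [0.0048, 0.0033, -1.0]], 'force': [-2.7222, 0.2546, -4.0864], 'finger_gap': -0.0002}
```

View pics/c4.png

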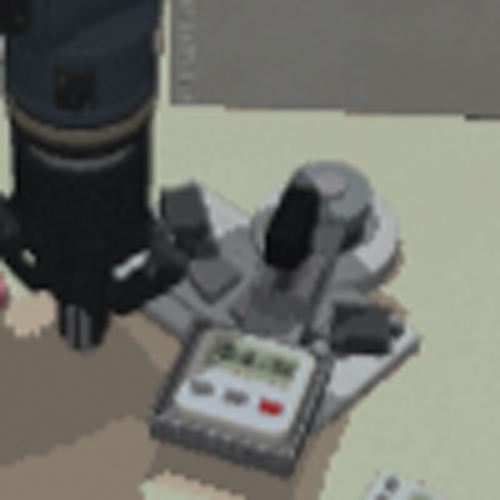

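The wing is back along the arm and the plunger is released onto the sector. The shut fingers are left of the tray, at crop (85,330). I push on slowly and watch the force.

Emit:
{"method": "arm_command", "body": {
  "moves": [
    [2, -12, 2, 0, 0, 0, 0],
    [4, -24, 2, 0, 0, 0, 0],
    [6, -34, 2, 0, 0, 0, 0],
    [6, -41, 2, 0, 0, 0, 0],
    [6, -45, 2, 0, 0, 0, 0]
  ]
}}

```text
t: 15.2
tool_pos: [0.4148, -0.1087, 0.0499]
ee_rot: [[-0.881, -0.473, 0.001], [-0.473, 0.881, -0.0], [-0.001, -0.001, -1.0]]
force: [-0.6, -0.5, 0.4]
finger_gap: 0.0
grip_force: 0.0
```

Emit:
{"method": "arm_command", "body": {
  "moves": [
    [0.5, -2, 0, 0, 0, 0.01, 0],
    [1, -4, 0, 0, 0, 0.02, 0],
    [1.5, -6, 0, 0, 0, 0.03, 0],
    [2, -8, 0, 0, 0, 0.04, 0],
    [2.5, -10, 0, 0, 0, 0.05, 0]
  ]
}}

```text
t: 15.62
tool_pos: [0.4166, -0.1175, 0.0495]
ee_rot: [[-0.855, -0.518, -0.0], [-0.518, 0.855, 0.0], [0.0, 0.0, -1.0]]
force: [-2.5, 3.4, 6.8]
finger_gap: -0.0002
grip_force: 2.9
```

Emit:
{"method": "arm_command", "body": {
  "moves": [
    [0.5, -1.5, 0, 0, 0, 0.01, 0],
    [1, -3, 0, 0, 0, 0.02, 0],
    [1.5, -4.5, 0, 0, 0, 0.03, 0],
    [2, -6, 0, 0, 0, 0.04, 0],
    [2.5, -7.5, 0, 0, 0, 0.05, 0]
  ]
}}

```text
t: 16.03
tool_pos: [0.4188, -0.1252, 0.0491]
ee_rot: [[-0.828, -0.56, -0.001], [-0.56, 0.828, 0.0], [0.001, 0.001, -1.0]]
force: [-3.8, 2.3, 2.6]
finger_gap: 0.0
grip_force: 1.9
```

Emit:
{"method": "arm_command", "body": {
  "moves": [
    [0.5, -1.5, 0, 0, 0, 0.01, 0],
    [1, -3, 0, 0, 0, 0.02, 0],
    [1.5, -4.5, 0, 0, 0, 0.03, 0],
    [2, -6, 0, 0, 0, 0.04, 0]
  ]
}}

```text
t: 16.37
tool_pos: [0.4209, -0.1314, 0.0491]
ee_rot: [[-0.806, -0.592, -0.001], [-0.592, 0.806, -0.0], [0.001, 0.0, -1.0]]
force: [-4.9, 0.9, 1.4]
finger_gap: 0.0001
grip_force: 2.1
```

Emit:
{"method": "arm_command", "body": {
  "moves": [
    [0.5, -1.5, 0, 0, 0, 0.01, 0],
    [1, -3, 0, 0, 0, 0.02, 0],
    [1.5, -4.5, 0, 0, 0, 0.03, 0]
  ]
}}

```text
t: 16.62
tool_pos: [0.4225, -0.136, 0.0491]
ee_rot: [[-0.788, -0.616, -0.001], [-0.616, 0.788, -0.0], [0.001, 0.0, -1.0]]
force: [-5.5, 1.7, 0.4]
finger_gap: -0.0001
grip_force: 2.2
```

Emit:
{"method": "arm_command", "body": {
  "moves": [
    [0.5, -1.5, 0, 0, 0, 0.01, 0],
    [1, -3, 0, 0, 0, 0.02, 0],
    [1.5, -4.5, 0, 0, 0, 0.03, 0]
  ]
}}

```text
t: 16.87
tool_pos: [0.4241, -0.1405, 0.0491]
ee_rot: [[-0.769, -0.64, -0.001], [-0.64, 0.769, -0.0], [0.0, 0.0, -1.0]]
force: [-4.4, 0.8, -1.0]
finger_gap: 0.0002
grip_force: 1.9
```

Emit:
{"method": "arm_command", "body": {
  "moves": [
    [0.5, -1.5, 0, 0, 0, 0.01, 0],
    [1, -3, 0, 0, 0, 0.02, 0],
    [1.5, -4.5, 0, 0, 0, 0.03, 0]
  ]
}}

```text
t: 17.12
tool_pos: [0.4264, -0.1451, 0.0494]
ee_rot: [[-0.749, -0.663, 0.001], [-0.663, 0.749, -0.0], [-0.001, -0.001, -1.0]]
force: [-1.5, -0.1, -1.3]
finger_gap: -0.0
grip_force: 0.7
```

Emit:
{"method": "arm_command", "body": {
  "moves": [
    [0.5, -1.5, 0, 0, 0, 0.01, 0],
    [1, -3, 0, 0, 0, 0.02, 0]
  ]
}}

```text
t: 17.28
tool_pos: [0.4279, -0.1483, 0.0496]
ee_rot: [[-0.736, -0.677, 0.002], [-0.677, 0.736, -0.001], [-0.001, -0.002, -1.0]]
force: [0.4, -0.5, 0.3]
finger_gap: -0.0001
grip_force: 0.0
```

Emit:
{"method": "arm_command", "body": {
  "moves": [
    [0.5, -1.5, 0, 0, 0, 0.01, 0],
    [1, -3, 0, 0, 0, 0.02, 0]
  ]
}}

```text
t: 17.45
tool_pos: [0.4284, -0.1511, 0.0495]
ee_rot: [[-0.722, -0.692, 0.001], [-0.692, 0.722, -0.0], [-0.0, -0.001, -1.0]]
force: [0.3, 1.5, 0.1]
finger_gap: -0.0003
grip_force: 0.4
```

Emit:
{"method": "arm_command", "body": {
  "moves": [
    [0.5, -1, 0, 0, 0, 0.01, 0],
    [1, -2, 0, 0, 0, 0.02, 0]
  ]
}}

```text
t: 17.62
tool_pos: [0.4289, -0.1528, 0.0493]
ee_rot: [[-0.708, -0.706, 0.0], [-0.706, 0.708, 0.0], [-0.0, -0.0, -1.0]]
force: [-0.2, 0.7, 0.6]
finger_gap: -0.0002
grip_force: 0.6
```

```bash
python3 - <<'E'
from h import *
s=get_image("scene")[:,:,::-1]; st()
cv2.imwrite("pics/raw_s5.png",s)
cv2.imwrite("pics/c5.png",cv2.resize(s[150:250,235:335],(500,500),interpolation=cv2.INTER_CUBIC))
P=np.array([.591,-.077])
n,l,S,c=cv2.connectedComponentsWithStats((s.min(2)>125).astype(np.uint8)[195:245,255:320])
for k in range(1,n):
    if 150<S[k][4]<500:
        q=onz("scene",c[k]+[255,195],.072)[0]; d=P-q[:2]; print(S[k],q,np.hypot(*d),.085-np.arctan2(d[1],d[0]))
E
```

```text
{'t': 17.6667, 'joints': [-0.3425, 0.2638, -0.4895, 0.8173, 0.0001, -1.1274], 'tool_pos': [0.429, -0.153, 0.0493], 'ee_rot': [[-0.7075, -0.7067, 0.0002], [-0.7067, 0.7075, -0.0], [-0.0002, -0.0002, -1.0]], 'force': [-0.2317, 0.0889, 0.5015], 'finger_gap': 0.0}
[ 33  27  24  17 166] [ 0.46099315 -0.21382151  0.072     ] 0.18873766966763456 -0.7259321084281384
```

View pics/c5.png

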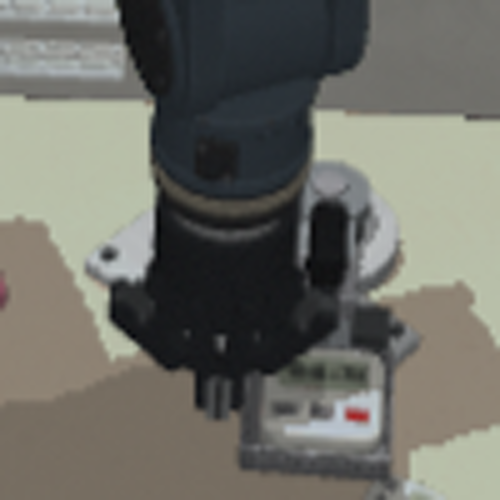

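```bash
python3 - <<'E'
from h import *
P=np.array([.591,-.077])
for uv,z in(((300,229),.072),((235+330/5,150+218/5),.111),((235+327/5,150+240/5),.105),((235+327/5,150+240/5),.096)):
    q=onz("scene",uv,z)[0]; d=P-q[:2]; print(q,np.hypot(*d),.085-np.arctan2(d[1],d[0]))
# contact-based swing: distance of TCP from arm axis = .042+.0145
x=np.array([.429,-.153]); d=x-P; r=np.hypot(*d); print("contact", .085-(np.arctan2(-d[1],-d[0])+np.arcsin(.0565/r)), r)
x=np.array([.4144,-.1088]); d=x-P; r=np.hypot(*d); print("contact ref(-.415)", .085-(np.arctan2(-d[1],-d[0])+np.arcsin(.0565/r)), r)
# where would knob grip project for swing/plunger
for sw in(-.6,-.64,-.68,-.72):
  a=.085-sw
  print(sw,[(pix("scene",[P[0]-.085*np.cos(a),P[1]-.085*np.sin(a),z])[0]-[235,150])*5 for z in(.111,.120)], (pix("scene",[P[0]-.17*np.cos(a),P[1]-.17*np.sin(a),.072])[0]-[235,150])*5)
E
```

```text
[ 0.46670356 -0.1999416   0.072     ] 0.17482632119461655 -0.6949183026117556
[ 0.53643761 -0.13119007  0.111     ] 0.07690005706048247 -0.6969746155828545
[ 0.5272518  -0.13844932  0.105     ] 0.0885429383437201 -0.6820382480702524
[ 0.53359487 -0.13298092  0.096     ] 0.08018237304276518 -0.6878381387344968
contact -0.6748955305081825 0.17894133116750863
contact ref(-.415) -0.4134763923746941 0.17944024074883536
-0.6 [array([315.47453851, 227.19733824]), array([316.45581833, 216.34110953])] [295.88484948 385.63865203]
-0.64 [array([321.46421575, 227.80721724]), array([322.47485885, 216.95066815])] [308.13263749 386.98448161]
-0.68 [array([327.47105661, 228.2434742 ]), array([328.51109527, 217.3865223 ])] [320.42431613 387.95297776]
-0.72 [array([333.48420161, 228.50519923]), array([334.55360913, 217.64776176])] [332.73500223 388.54163911]
```

Swing is about −0.675 and it has not caught yet. I push a little further.

Emit:
{"method": "arm_command", "body": {
  "moves": [
    [0.5, -1, 0, 0, 0, 0.006, 0],
    [1, -2, 0, 0, 0, 0.012, 0],
    [1, -2, 0, 0, 0, 0.012, 0]
  ]
}}

```text
t: 17.92
tool_pos: [0.4299, -0.1549, 0.0492]
ee_rot: [[-0.7, -0.714, 0.0], [-0.714, 0.7, -0.0], [0.0, -0.0, -1.0]]
force: [0.6, -0.0, 0.6]
finger_gap: 0.0001
grip_force: 0.4
```

Emit:
{"method": "arm_command", "body": {
  "moves": [
    [0.5, -1, 0, 0, 0, 0.006, 0],
    [1, -2, 0, 0, 0, 0.012, 0],
    [1, -2, 0, 0, 0, 0.012, 0]
  ]
}}

```text
t: 18.17
tool_pos: [0.4308, -0.1568, 0.0492]
ee_rot: [[-0.691, -0.723, -0.0], [-0.723, 0.691, 0.0], [-0.0, 0.0, -1.0]]
force: [-0.2, 0.7, 0.7]
finger_gap: -0.0002
grip_force: 0.7
```

Emit:
{"method": "arm_command", "body": {
  "moves": [
    [0.5, -1, 0, 0, 0, 0.006, 0],
    [1, -2, 0, 0, 0, 0.012, 0],
    [1, -2, 0, 0, 0, 0.012, 0]
  ]
}}

```text
t: 18.42
tool_pos: [0.4313, -0.1581, 0.0491]
ee_rot: [[-0.682, -0.731, -0.001], [-0.731, 0.682, 0.002], [-0.001, 0.002, -1.0]]
force: [-2.1, 5.7, 3.9]
finger_gap: 0.0001
grip_force: 2.7
```

Emit:
{"method": "arm_command", "body": {
  "moves": [
    [0.3, -0.5, 0, 0, 0, 0, 0],
    [0.5, -1, 0, 0, 0, 0, 0],
    [0.5, -1, 0, 0, 0, 0, 0]
  ]
}}

```text
t: 18.67
tool_pos: [0.4315, -0.1586, 0.0491]
ee_rot: [[-0.682, -0.731, -0.001], [-0.731, 0.682, 0.003], [-0.001, 0.003, -1.0]]
force: [-3.0, 7.4, 3.6]
finger_gap: -0.0001
grip_force: 4.0
```

Emit:
{"method": "arm_command", "body": {
  "moves": [
    [0.3, -0.5, 0, 0, 0, 0, 0],
    [0.5, -1, 0, 0, 0, 0, 0],
    [0.5, -1, 0, 0, 0, 0, 0]
  ]
}}

```text
t: 18.92
tool_pos: [0.4318, -0.159, 0.0491]
ee_rot: [[-0.682, -0.731, -0.002], [-0.731, 0.682, 0.004], [-0.002, 0.004, -1.0]]
force: [-3.8, 11.1, 7.0]
finger_gap: 0.0001
grip_force: 5.2
```

The arm is now blocked, with force climbing to 11 N. I back off and look, to check that it is really locked.

Emit:
{"method": "arm_command", "body": {
  "moves": [
    [-4, 8, 0, 0, 0, 0, 0],
    [-10, 25, 0, 0, 0, 0, 0],
    [-25, 55, 0, 0, 0, 0, 0],
    [-40, 90, 10, 0, 0, 0, 0],
    [-55, 130, 40, 0, 0, 0, 0]
  ]
}}

```text
t: 19.33
tool_pos: [0.3779, -0.0378, 0.0815]
ee_rot: [[-0.684, -0.73, -0.004], [-0.73, 0.684, -0.0], [0.003, 0.003, -1.0]]
force: [1.0, 1.7, 0.0]
finger_gap: 0.0001
grip_force: 0.0
```

Emit:
{"method": "arm_command", "body": {
  "moves": [
    [-10, 35, 35, 0, 0, 0, 0],
    [-20, 70, 70, 0, 0, 0, 0],
    [-20, 100, 90, 0, 0, 0, 0],
    [-20, 120, 90, 0, 0, 0, 0]
  ]
}}

```text
t: 19.67
tool_pos: [0.3618, 0.0829, 0.177]
ee_rot: [[-0.683, -0.73, 0.006], [-0.73, 0.683, 0.001], [-0.005, -0.004, -1.0]]
force: [1.4, 0.1, 0.5]
finger_gap: -0.0001
grip_force: 0.0
```

```bash
python3 - <<'E'
from h import *
t=get_image("top")[:,:,::-1]; s=get_image("scene")[:,:,::-1]; st()
cv2.imwrite("pics/raw_t6.png",t);cv2.imwrite("pics/raw_s6.png",s)
cv2.imwrite("pics/c6.png",np.hstack([cv2.resize(i,(400,400),interpolation=cv2.INTER_CUBIC) for i in (t[140:220,260:340],s[160:240,255:335])]))
P=np.array([.591,-.077])
for sw in(-.64,-.68,-.72):
  a=.085-sw
  for nm in("scene","top"): print(nm,sw,[pix(nm,[P[0]-r*np.cos(a),P[1]-r*np.sin(a),z])[0].round(1) for r,z in((.085,.096),(.085,.1055),(.17,.072))])
for nm,im,box in(("top",t,(260,140,340,200)),("scene",s,(280,165,330,220))):
    x0,y0,x1,y1=box; n,l,S,c=cv2.connectedComponentsWithStats((im.max(2)<32).astype(np.uint8)[y0:y1,x0:x1])
    for k in range(1,n):
        if S[k][4]>25: print(nm,S[k],c[k]+[x0,y0])
    n,l,S,c=cv2.connectedComponentsWithStats((im.min(2)>125).astype(np.uint8)[170:245,255:340])
    for k in range(1,n):
        if 100<S[k][4]<600: print(nm,"white",S[k],c[k]+[255,170])
E
```

```text
{'t': 19.7667, 'joints': [0.229, 0.0009, -0.4405, 1.1238, 0.0001, -0.5949], 'tool_pos': [0.3622, 0.0845, 0.1753], 'ee_rot': [[-0.6794, -0.7337, 0.0054], [-0.7337, 0.6794, 0.0014], [-0.0047, -0.003, -1.0]], 'force': [0.2541, -0.0618, 0.5605], 'finger_gap': 0.0001}
scene -0.64 [array([299. , 199.1]), array([299.2, 196.9]), array([296.6, 227.4])]
top -0.64 [array([299.4, 168.2]), array([299.7, 167.6]), array([315. , 184.9])]
scene -0.68 [array([300.2, 199.2]), array([300.4, 197. ]), array([299.1, 227.6])]
top -0.68 [array([300. , 167.6]), array([300.3, 166.9]), array([316.2, 183.6])]
scene -0.72 [array([301.3, 199.3]), array([301.6, 197. ]), array([301.5, 227.7])]
top -0.72 [array([300.6, 167. ]), array([300.9, 166.3]), array([317.3, 182.3])]
top [ 62   0  18  12 115] [333.27826087 143.88695652]
top [35 22 11 11 68] [299.82352941 167.01470588]
top white [ 15   0  33  19 274] [284.22627737 179.60218978]
top white [ 51   3  21  21 138] [316.67391304 183.13043478]
scene [ 17  26   8  17 103] [300.5631068 199.2815534]
scene white [ 34  50  24  18 273] [300.47252747 229.19047619]
```

View pics/c6.png

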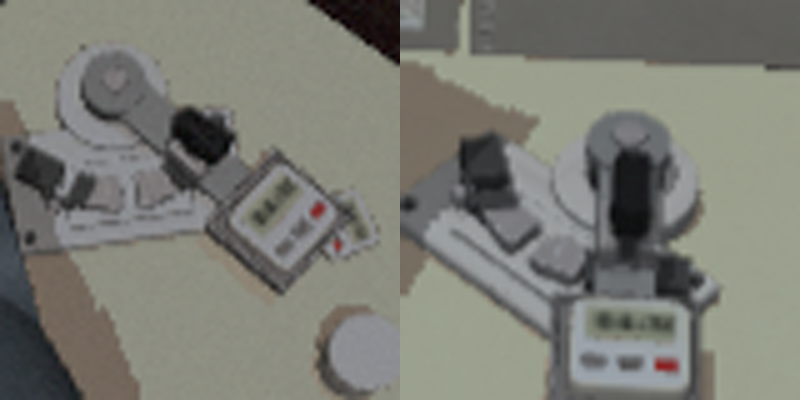

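Tray is at about −0.68 rad with the timer on it. The knob centroid in the scene view, row 199.3, matches "home" (199.2) and not "riding" (197.0). I check for bias against the earlier frames.

```bash
python3 - <<'E'
from h import *
P=np.array([.591,-.077])
for f,sw,dz in(("raw_s0",0,0),("raw_s3",-.415,.013),("c4",-.415,.0095),("raw_s6",-.68,0)):
    im=cv2.imread(f"pics/{f}.png"); o=[0,0]
    if f=="c4": im=cv2.resize(im,(100,100),interpolation=cv2.INTER_AREA); o=[235,150]
    a=.085-sw; p=pix("scene",[P[0]-.085*np.cos(a),P[1]-.085*np.sin(a),.096+dz])[0]
    n,l,S,c=cv2.connectedComponentsWithStats((im.max(2)<32).astype(np.uint8)); c=c+o
    k=min((k for k in range(1,n) if 25<S[k][4]<400),key=lambda k:np.hypot(*(c[k]-p))); print(f,p.round(1),c[k].round(1),"dv",(c[k]-p)[1].round(2),S[k])
E
```

```text
raw_s0 [281.7 193.3] [281.2 193.5] dv 0.18 [270 186  19  15 148]
raw_s3 [292.6 194.9] [292.8 195. ] dv 0.07 [286 189  15  13 155]
c4 [292.6 195.7] [292.8 195.8] dv 0.02 [ 53  38  10  16 116]
raw_s6 [300.2 199.2] [300.6 199.3] dv 0.06 [297 191   8  17 103]
```

The height model fits every frame to within 0.2 px, where riding on the sector would show 2.2 px, so the plunger is home and the arm is locked.

```bash
python3 -c "
from cell import close_job; print(close_job())"
```

```text
the job is handed in; nothing more can be done
None
```

The swing arm is locked on the purple rack's side at about −0.68 rad: the camera shows the plunger home and the timer still on its tray, nothing else was moved, and the job was handed in at about 20 s.

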